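# Find the loaded objective can by its weight and hold it over the lens tray

### The job

Two identical closed objective cans stand in the white stand: one still holds a microscope objective, the other is empty, and only the weight tells. Lift both, one at a time, and compare their weights, setting a can back upright in its own well (not dropping it) before you lift the other. Leave the empty can in its well and finish still holding the loaded one in the gripper, upright and still, about a hand's breadth above the middle of the padded lens tray, without stirring the oil bottle, slide box or eyepiece.

Things in the scene. Friction and masses are not known exactly. Their poses are not given: they have to be found in the camera images.
- can_a: one of two identical-looking closed screw-top objective cans: upright cylinder 44 mm in diameter, 84 mm tall, dark body, light grey ribbed cap (top 24 mm, same diameter, tight). Origin at the centre of its underside, z up its axis. Standing in a well its underside is 12 mm above the bench, its top at 96 mm. Either can, in either well, may be the loaded one.
- can_b: the other can, same looks and size as can_a; origin at the centre of its underside, z up its axis. Of the two, the empty one weighs 70 to 100 g in all, the loaded one 340 to 480 g (the objective inside has a few mm of play).
- stand: white plastic block, fixed, 90 x 204 mm and 30 mm high, with two round wells 50 mm in diameter and 18 mm deep, at 52 mm to either side of the middle along its y axis. Origin at the centre of its underside on the bench, y along its long side.
- tray_middle (a point): middle of the padded lens tray, on top of the pad 9 mm above the bench. The tray is a fixed shallow white tray with a pale blue ribbed pad, 150 mm along its x and 200 mm along its y, rim 22 mm high.
- oil_bottle: small amber dropper bottle of immersion oil, 30 mm in diameter, 72 mm tall, standing loose beyond the stand; origin at the centre of its underside. Leave it alone.
- slide_box: closed blue box for glass slides, 83 x 98 x 36 mm, lying loose beyond the tray; origin at the centre of its underside. Leave it alone.
- eyepiece: black microscope eyepiece, 38 mm in diameter, 62 mm tall, standing loose on its eyecup beyond the tray; origin at the centre of its underside. Leave it alone.
Mind the look-alikes: they are no part of the job. What is shaped like the can_a but green is not meant.

How it is judged:
On the way, in this order (a step that is already met when the one before it is completed fails the run):
1. the lighter can is lifted clear of its well in the gripper while the heavier (the one that presses on the stand with more than 2 N) stands in its own well (((height (world z) of can_a above 0.04 m and contact force between can_a and the fingers above 0.5 N and distance of can_b from where it was at the start of the episode below 0.01 m and angle between can_b's own z axis and vertical below 0.1 rad and contact force between can_b and the fingers below 0.1 N and linear speed of can_b below 0.03 m/s and contact force between can_b and stand above 2 N) or (height (world z) of can_b above 0.04 m and contact force between can_b and the fingers above 0.5 N and distance of can_a from where it was at the start of the episode below 0.01 m and angle between can_a's own z axis and vertical below 0.1 rad and contact force between can_a and the fingers below 0.1 N and linear speed of can_a below 0.03 m/s and contact force between can_a and stand above 2 N))), for 0.2 s.
2. both cans stand upright in their own wells, let go (distance of each of can_a, can_b from where it was at the start of the episode below 0.01 m and angle between each of can_a, can_b's own z axis and vertical below 0.1 rad and contact force between each of can_a, can_b and the fingers below 0.1 N and linear speed of each of can_a, can_b below 0.03 m/s), for 0.2 s.
3. the heavier can is lifted clear of its well in the gripper while the lighter stands in its own well (((height (world z) of can_a above 0.04 m and contact force between can_a and the fingers above 0.5 N and distance of can_b from where it was at the start of the episode below 0.01 m and angle between can_b's own z axis and vertical below 0.1 rad and contact force between can_b and the fingers below 0.1 N and linear speed of can_b below 0.03 m/s and contact force between can_b and stand between 0.2 and 2 N) or (height (world z) of can_b above 0.04 m and contact force between can_b and the fingers above 0.5 N and distance of can_a from where it was at the start of the episode below 0.01 m and angle between can_a's own z axis and vertical below 0.1 rad and contact force between can_a and the fingers below 0.1 N and linear speed of can_a below 0.03 m/s and contact force between can_a and stand between 0.2 and 2 N))), for 0.2 s.
At the end, for the whole second after the job is handed in: heavier can held in the fingers, still, upright within 0.2 rad, axis within 50 mm of the tray middle, underside 50 to 220 mm above the bench; lighter can upright, let go, within 10 mm of its start; oil bottle, slide box and eyepiece within 20 mm of theirs (((horizontal distance between can_a and tray_middle below 0.05 m and height (world z) of can_a between 0.05 and 0.22 m and angle between can_a's own z axis and vertical below 0.2 rad and linear speed of each of can_a, can_b below 0.03 m/s and contact force between can_a and the fingers above 1 N and contact force between can_b and the arm below 0.1 N and distance of can_b from where it was at the start of the episode below 0.01 m and angle between can_b's own z axis and vertical below 0.1 rad and contact force between can_b and the fingers below 0.1 N and contact force between can_b and stand between 0.2 and 2 N) or (horizontal distance between can_b and tray_middle below 0.05 m and height (world z) of can_b between 0.05 and 0.22 m and angle between can_b's own z axis and vertical below 0.2 rad and linear speed of each of can_b, can_a below 0.03 m/s and contact force between can_b and the fingers above 1 N and contact force between can_a and the arm below 0.1 N and distance of can_a from where it was at the start of the episode below 0.01 m and angle between can_a's own z axis and vertical below 0.1 rad and contact force between can_a and the fingers below 0.1 N and contact force between can_a and stand between 0.2 and 2 N)) and distance of each of oil_bottle, slide_box, eyepiece from where it was at the start of the episode below 0.02 m); the arm keeps its last pose, push and grip.
It fails at once if a can is tipped over (leans more than 0.6 rad) (angle between any of can_a, can_b's own z axis and vertical above 0.6 rad).
It fails at once if a can is dropped (falls free faster than 0.6 m/s) ((linear speed of can_a above 0.6 m/s and contact force between can_a and the fingers below 0.05 N) or (linear speed of can_b above 0.6 m/s and contact force between can_b and the fingers below 0.05 N)).
It fails at once if the oil bottle, slide box or eyepiece is pushed more than 20 mm or knocked over (distance of any of oil_bottle, slide_box, eyepiece from where it was at the start of the episode above 0.02 m or angle between any of oil_bottle, eyepiece's own z axis and vertical above 0.4 rad).
It also fails if it takes over 67 s, if anything falls off the work surface, if the arm or the gripper's body presses on something with over 40 N, if the wrist force passes 120 N, or if a joint passes its speed limit or range.

### The arm

A 7-joint arm with a two-finger parallel gripper is mounted at the origin on the work surface. World frame = base frame: x ahead of the robot, y to its left, z up, the work surface at z = 0. Lengths are in m, angles in rad, forces in N, time in s.
With the tool pointing down it reaches from about 0.425 to 0.875 m from the base axis. Payload 4.7 kg.
Tool frame: the origin (TCP) lies on the mounting face of the last link; the fingertips stand 182 mm ahead of it and the grasp point (between the pads) lies 164 mm ahead of it; z points along the fingers, y is the direction in which the jaws open and shut (so a half turn about z gives the same grasp; the last joint's range is limited). The gripper opens to 87 mm and grips with 3 to 60 N. Pads are 19 mm wide; open, the fingers measure 117 mm over their backs; the gripper's body (75 mm by 190 mm) begins 51 mm behind the grasp point.
Start: joints at [1.341, 0.321, -0.07, 1.45, 0.023, 1.371, -0.057], TCP at [0.157, -0.631, 0.405] pointing down, gripper open.
Joint ranges: [-2.86, 2.86], [-0.3, 2.09], [-1.38, 1.24], [0.06, 2.45], [-1.56, 4.7], [0.09, 2.05], [-2.69, 2.69]. Speed limits (rad/s): [2.57, 2.57, 3.14, 3.14, 3.14, 3.14, 3.14].

### API

Orientations are given as a rotation vector (axis times angle).
In Python, from bench import ctrl gives the robot as it stands. The module is installed in compiled form; this text tells all that it offers.
- The arm moves only by the tool play_rows, never from a script. Its argument "targets" is text: rows parted by semicolons, each of 7 numbers parted by spaces: the shift along the tool's x, y, z in cm, then the turn, a rotation vector about the tool's x, y, z in rad, then the opening, from -1 (shut) to 1 (fully open). In form: x y z ax ay az grip; .... A call has 1 to 20 rows; each row shifts and turns the pose as measured when the row begins, along the tool's axes as they then stand; what a row does not reach is not made up. A row lasts 1/8 s, in which the tool goes at most 62.5 mm and 10.7 degrees, less where a joint would pass 70% of its speed; a pose out of reach is approached as far as the arm can. A call is refused whole if a number of a shift passes 6.25 or a number of a turn 0.188, either way. A call with a gripper value outside its range is refused whole. The fingers move at their own pace and stop on an object; "newtons" is the grip in N (left out, the last holds). Time passes only in rows, so rows that do not move let the fingers close. It gives the time, the measured TCP pose, the force and the opening at its end, in the units of the state.
- ctrl.get_state(): the state, without advancing time (a new reading comes with each control period).
- ctrl.get_image(name): name is "scene" or "top" or "wrist"; returns a dict with "pixels" (480x640x3 uint8, blue, green, red), "depth" (480x640 float32, m along the optical axis (not along the pixel's ray), 0 where there is no reading), "intrinsics" (3x3 intrinsics, pixels), "R" (3x3) and "t" (3): a world point X has camera coordinates R X + t. Camera axes: x right, y down, z forward; pixel columns grow to the right and rows downward; lengths in m; the calibration is good to about 2 mm. A picture is of the moment at which its call begins.
- ctrl.close_job(): hands the job in, once; it reports no verdict.
The state is a dict: "time": time; "joint_positions": joint angles; "qd": joint speeds; "joint_torque": joint torques, N m; "position": TCP position; "tool_rot": TCP orientation; "ft_force": force on the tool from outside, world axes, zero at the start; "torque": the same for the moment, N m; "grip_width": opening from 0.0 (shut) to 1.0 (fully open).
Only numpy, scipy, OpenCV 4.12 (cv2) and the standard library are available. Lean on these libraries where they do the work, as an engineer would, in place of code of your own. Each camera call takes 0.05 s, during which the arm holds its last target.

## Working session

There is one attempt and no reset: what is moved stays moved. The work goes in short steps, Python scripts to look and compute and a tool call to move; the robot and the scene stay as the last step left them, time stands still between calls to the robot, and variables do not carry over. Pictures are saved under pics/ and viewed, and the job is handed in when it is done.

Besides the shell and the picture viewer there is one more tool, called after "Call:" as name(argument=value, ...), one argument or row to a line, values as JSON. play_rows: Moves the arm, as the interface text tells. Its arguments: {"type":"object","properties":{"targets":{"type":"string"},"newtons":{"type":"number"}},"required":["targets"]}

```bash
mkdir -p pics; python3 - <<'E'
from bench import ctrl
import cv2,numpy as np
s=ctrl.get_state();print({k:np.round(v,3) for k,v in s.items()})
for n in("scene","top","wrist"):
    im=ctrl.get_image(n);cv2.imwrite(f"pics/{n}0.png",im["pixels"]);np.savez(f"{n}0.npz",**im);print(n,im["R"].round(3).tolist(),im["t"].round(3),im["intrinsics"].round(1).tolist())
E
```

```text
{'time': np.float64(0.0), 'joint_positions': array([ 1.341,  0.322, -0.07 ,  1.452,  0.023,  1.371, -0.057]), 'qd': array([ 0.002,  0.   ,  0.   , -0.   , -0.   ,  0.002, -0.002]), 'joint_torque': array([ 1.0000e-03, -4.9129e+01, -4.0300e-01, -3.1253e+01, -6.4000e-02,
        4.4000e-02,  0.0000e+00]), 'position': array([ 0.157, -0.631,  0.404]), 'tool_rot': array([-3.116e+00, -3.820e-01,  1.000e-03]), 'ft_force': array([-0.503, -0.267,  0.078]), 'torque': array([ 0.001, -0.012,  0.017]), 'grip_width': np.float64(1.004)}
scene [[0.213, 0.977, 0.005], [0.669, -0.142, -0.729], [-0.712, 0.159, -0.684]] [-0.191 -0.35   1.252] [[444.3, 0.0, 320.1], [0.0, 444.3, 237.8], [0.0, 0.0, 1.0]]
top [[-0.012, -1.0, 0.011], [-0.997, 0.011, -0.079], [0.079, -0.011, -0.997]] [0.041 0.546 1.356] [[624.6, 0.0, 318.1], [0.0, 624.6, 236.9], [0.0, 0.0, 1.0]]
wrist [[0.242, -0.97, -0.001], [-0.928, -0.232, 0.292], [-0.284, -0.069, -0.956]] [-0.65  -0.036  0.392] [[344.0, 0.0, 317.9], [0.0, 344.0, 243.1], [0.0, 0.0, 1.0]]
```

View pics/scene0.png

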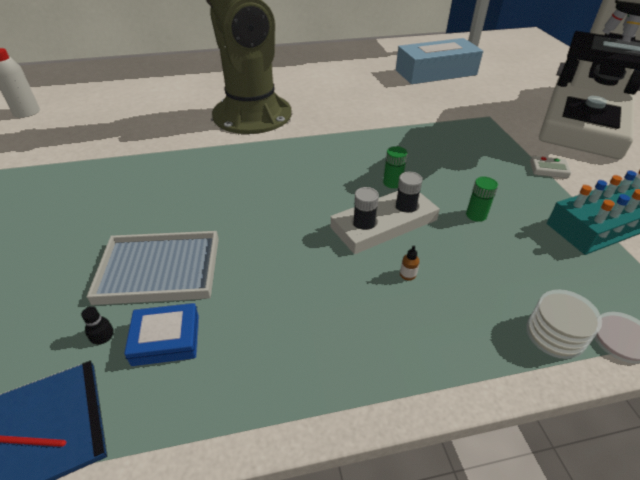

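View pics/top0.png

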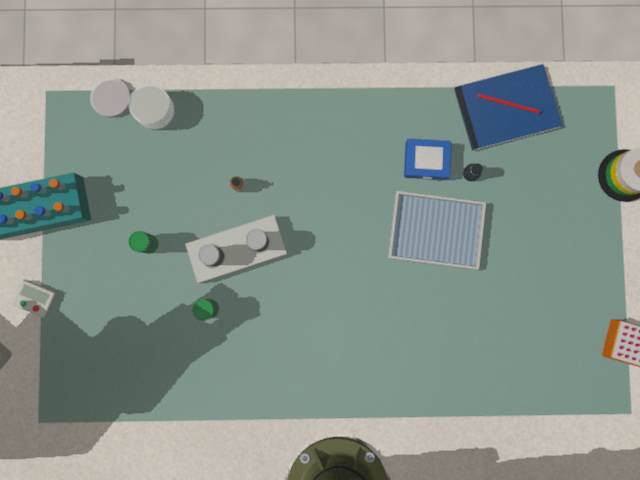

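View pics/wrist0.png

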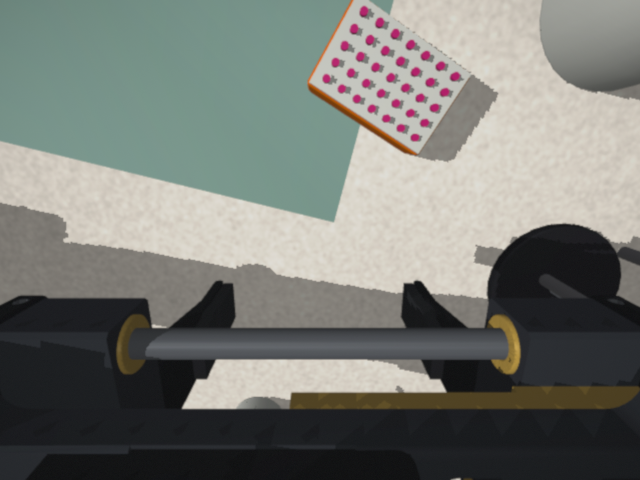

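The scene and top views show the cans in the white stand at top (210,255) and (257,239), with green decoys at (141,242) and (205,309). The bottle is at (237,183), the tray at (438,231), the slide box at (429,159) and the eyepiece at (473,172). Next I'll measure them.

```bash
cat > h.py <<'E'
import numpy as np,cv2
def world(d):
    K,R,t,D=d["intrinsics"],d["R"],d["t"],d["depth"]
    v,u=np.mgrid[:480,:640]
    c=np.stack([(u-K[0,2])/K[0,0]*D,(v-K[1,2])/K[1,1]*D,D],-1)
    return (c-t)@R
def ray(d,uv,z):
    K,R,t=d["intrinsics"],d["R"],d["t"]
    r=R.T@np.array([(uv[0]-K[0,2])/K[0,0],(uv[1]-K[1,2])/K[1,1],1]);o=-R.T@t
    return o+r*(z-o[2])/r[2]
E
python3 - <<'E'
from h import *
for n,zs in (("top",0),("scene",0)):
    d=dict(np.load(n+"0.npz"));W=world(d);hsv=cv2.cvtColor(d["pixels"],cv2.COLOR_BGR2HSV)
    x,y,z=W[...,0],W[...,1],W[...,2]
    # things with height
    m=((z>0.085)&(z<0.105)&(x>.35)&(x<.9)&(abs(y)<.6)&(d["depth"]>0)).astype(np.uint8)
    k,l,st,c=cv2.connectedComponentsWithStats(m)
    for i in range(1,k):
        if st[i,4]<60: continue
        P=W[l==i]; hh=np.median(hsv[l==i],0)
        cnt=max(cv2.findContours((l==i).astype(np.uint8),cv2.RETR_EXTERNAL,cv2.CHAIN_APPROX_NONE)[0],key=len)
        (cu,cv_),rad=cv2.minEnclosingCircle(cnt)
        print(n,c[i].round(1),st[i,4],"med",np.median(P,0).round(4),"mid",((P.min(0)+P.max(0))/2).round(4),"ext",np.ptp(P,axis=0).round(3),hh,"ray96",ray(d,(cu,cv_),.096).round(4))
    for nm,sel in (("low",(z>0.012)&(z<0.04)),("mid",(z>0.045)&(z<.08))):
        m=(sel&(x>.3)&(x<.95)&(abs(y)<.6)).astype(np.uint8)
        k,l,st,c=cv2.connectedComponentsWithStats(m)
        for i in range(1,k):
            if st[i,4]<80: continue
            P=W[l==i]
            r=cv2.minAreaRect((P[:,:2]*1000).astype(np.float32))
            print(n,nm,c[i].round(0),st[i,4],np.round(r[0],1),np.round(r[1],1),round(r[2],1),"zmed",np.median(P[:,2]).round(4))
E
```

```text
top [ 54.7 182.8] 74 med [0.6591 0.5839 0.0992] mid [0.6597 0.5852 0.0947] ext [0.016 0.02  0.019] [ 14.  196.5 180.5] ray96 [0.6614 0.5846 0.096 ]
top [ 59.1 206.1] 75 med [0.6101 0.5735 0.0999] mid [0.6105 0.5751 0.0957] ext [0.017 0.017 0.018] [ 14. 198. 181.] ray96 [0.6112 0.5754 0.096 ]
top [256.  238.3] 351 med [0.5393 0.1655 0.0944] mid [0.5397 0.1655 0.095 ] ext [0.042 0.042 0.018] [ 45.   3. 167.] ray96 [0.5389 0.1653 0.096 ]
top [208.6 253.9] 365 med [0.5073 0.2641 0.0944] mid [0.5073 0.2648 0.0946] ext [0.042 0.044 0.019] [ 45.   3. 166.] ray96 [0.5074 0.2638 0.096 ]
top low [508. 106.] 4041 [ 839.5 -398.7] [151.4 212.2] 14.4 zmed 0.0147
top low [110.  96.] 808 [869.3 499.2] [87.  87.6] 72.3 zmed 0.0147
top low [164. 119.] 165 [818.8 381.2] [36.5 86.9] 40.8 zmed 0.0262
top low [428. 158.] 1656 [ 717.6 -211. ] [99.4 88.9] 85.5 zmed 0.035
top low [470. 173.] 150 [ 687.7 -308.4] [37.1 31. ] 28.0 zmed 0.0284
top low [ 83. 197.] 183 [641.1 552.1] [100.4   7. ] 11.6 zmed 0.027
top low [439. 230.] 901 [ 560.9 -229.4] [201.7 151.5] 82.0 zmed 0.0203
top low [237. 248.] 3020 [523.5 
[... 1540 characters left out ...]

scene low [ 99. 330.] 431 [ 695.5 -308.7] [29.2 37.1] 31.8 zmed 0.029
scene low [ 50. 425.] 9619 [ 830.2 -356.1] [152.8 120.8] 14.4 zmed 0.015
scene mid [395. 164.] 278 [404.4 274. ] [44.2 25.7] 66.3 zmed 0.0621
scene mid [482. 196.] 338 [547.9 406.9] [44.2 25.8] 54.0 zmed 0.0629
scene mid [408. 197.] 310 [519.2 258.5] [43.5 23.1] 57.7 zmed 0.0627
scene mid [584. 215.] 1195 [637.9 576.9] [102.7  56.7] 11.0 zmed 0.0577
scene mid [365. 213.] 324 [551.5 160.8] [43.6 23.1] 64.8 zmed 0.0622
scene mid [412. 254.] 150 [671.1 212. ] [19.5 16.5] 61.8 zmed 0.0576
scene mid [569. 315.] 2601 [841.8 399. ] [88.7 89.9] 20.2 zmed 0.061
scene mid [ 91. 315.] 279 [ 691.8 -310.7] [22.8 23.1] 69.1 zmed 0.0616
```

Call:
play_rows(
  targets="5.6 -0.2 0 0 0 -0.082 1;5.6 -0.2 0 0 0 -0.082 1;5.6 -0.2 0 0 0 -0.082 1;5.6 -0.2 0 0 0 -0.082 1;5.6 -0.2 0 0 0 -0.082 1;5.6 -0.2 0 0 0 -0.082 1;5.6 -0.2 0 0 0 -0.082 1;5.6 -0.2 0 0 0 -0.082 1;5.6 -0.2 0 0 0 -0.082 1;5.6 -0.2 0 0 0 -0.082 1;5.6 -0.2 0 0 0 -0.082 1;5.6 -0.2 0 0 0 -0.082 1",
  newtons=35,
)

```text
time: 1.65
position: [0.6424, -0.1901, 0.3963]
tool_rot: [-2.547, -1.826, 0.007]
ft_force: [0.3, -0.5, 0.2]
grip_width: 0.996
```

```bash
cat > g.py <<'E'
import sys,numpy as np
from bench import ctrl
from scipy.spatial.transform import Rotation as Ro
x,y,z,yaw=map(float,sys.argv[1:5])  # yaw deg of tool y
s=ctrl.get_state();p=np.array(s["position"]);R=Ro.from_rotvec(s["tool_rot"])
a=np.radians(yaw);Y=np.array([np.cos(a),np.sin(a),0]);Z=np.array([0,0,-1.]);X=np.cross(Y,Z)
T=Ro.from_matrix(np.stack([X,Y,Z],1))
d=np.array([x,y,z])-p
print("t",round(float(s["time"]),2),"pos",p.round(4),"grip",round(float(s["grip_width"]),3),"F",np.round(s["ft_force"],2),"q",np.round(s["joint_positions"],2))
print("shift now-frame cm",(R.inv().apply(d)*100).round(2),"target-frame cm",(T.inv().apply(d)*100).round(2),"turn",(R.inv()*T).as_rotvec().round(3))
E
python3 g.py 0.508 0.2645 0.31 17.6
```

```text
t 1.65 pos [ 0.6424 -0.1901  0.3963] grip 0.996 F [ 0.34 -0.5   0.22] q [ 0.62  0.41 -0.5   1.39  0.19  1.4  -0.21]
shift now-frame cm [ 38.73 -27.25   8.92] target-frame cm [47.4   0.93  8.63] turn [-0.008 -0.004 -0.634]
```

Call:
play_rows(
  targets="5 -1.5 0.4 0 0 -0.072 1;5 -1.5 0.4 0 0 -0.072 1;5 -1.5 0.4 0 0 -0.072 1;5 -1.5 0.4 0 0 -0.072 1;5 -1.5 0.4 0 0 -0.072 1;5 -1.5 0.4 0 0 -0.072 1;5 -1.5 0.4 0 0 -0.072 1;5 -1.5 0.4 0 0 -0.072 1;3 -1 0.4 0 0 -0.06 1",
)

```text
time: 2.78
position: [0.528, 0.2539, 0.3597]
tool_rot: [-1.812, -2.551, 0.001]
ft_force: [-0.9, 0.5, 0.0]
grip_width: 1.001
```

```bash
python3 g.py 0.508 0.2645 0.31 17.6
```

```text
t 2.77 pos [0.528  0.2539 0.3597] grip 1.001 F [-0.87  0.48  0.  ] q [ 0.19  0.31 -0.81  1.65  0.22  1.28 -0.33]
shift now-frame cm [ 1.62 -1.5   4.99] target-frame cm [ 1.62 -1.59  4.97] turn [-0.007 -0.01   0.029]
```

Call:
play_rows(
  targets="1.6 -1.5 3 -0.007 -0.01 0.03 1;0 0 0 0 0 0 1;0 0 0 0 0 0 1;0 0 0 0 0 0 1",
)

```text
time: 3.28
position: [0.5093, 0.2639, 0.3308]
tool_rot: [1.854, 2.533, 0.001]
ft_force: [0.6, 0.4, -0.2]
grip_width: 1.001
```

```bash
python3 g.py 0.508 0.2645 0.31 17.6; python3 - <<'E'
from bench import ctrl
import cv2
from h import *
d=ctrl.get_image("wrist");cv2.imwrite("pics/w1.png",d["pixels"]);W=world(d)
x,y,z=W[...,0],W[...,1],W[...,2]
m=((z>0.088)&(z<0.102)&(x>.43)&(x<.65)&(y>.1)&(y<.33)).astype(np.uint8)
k,l,st,c=cv2.connectedComponentsWithStats(m)
for i in range(1,k):
    if st[i,4]<60: continue
    P=W[l==i];print(c[i].round(),st[i,4],np.median(P,0).round(4),((P.min(0)+P.max(0))/2).round(4),np.ptp(P,axis=0).round(3))
E
```

```text
t 3.27 pos [0.5093 0.2639 0.3308] grip 1.001 F [ 0.65  0.43 -0.22] q [ 0.17  0.3  -0.81  1.72  0.23  1.22 -0.4 ]
shift now-frame cm [ 0.1  -0.11  2.08] target-frame cm [ 0.1  -0.1   2.08] turn [0.002 0.002 0.   ]
[315. 259.] 3339 [0.5066 0.2655 0.0957] [0.507  0.2644 0.0932] [0.044 0.044 0.01 ]
[315. 378.] 1612 [0.5344 0.175  0.0956] [0.5381 0.1695 0.0932] [0.044 0.036 0.01 ]
```

View pics/w1.png

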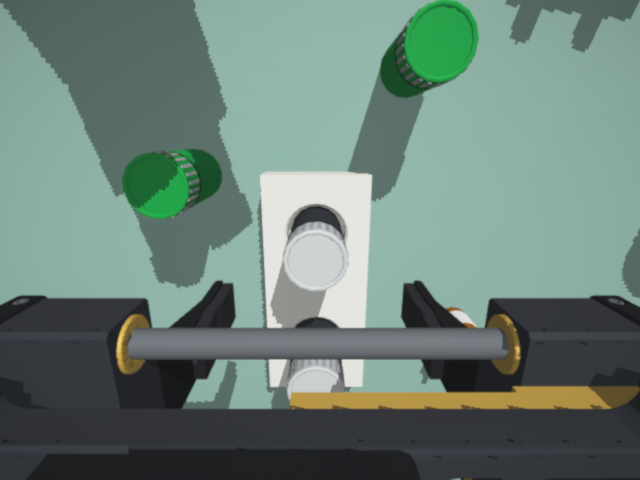

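The wrist view puts the left can's cap at (315,259), midway between the fingers, which agrees with the top view to about 1 mm. Descending.

Call:
play_rows(
  targets="0.1 -0.15 2.5 0 0 0 1;0 0 2.5 0 0 0 1;0 0 2.5 0 0 0 1;0 0 1.8 0 0 0 1;0 0 0.5 0 0 0 1;0 0 0 0 0 0 1",
)

```text
time: 4.08
position: [0.5146, 0.2609, 0.2342]
tool_rot: [1.862, 2.52, 0.012]
ft_force: [0.3, -0.4, 0.1]
grip_width: 1.0
```

```bash
python3 g.py 0.5073 0.2643 0.23 17.6
```

```text
t 4.08 pos [0.5146 0.2609 0.2342] grip 1.0 F [ 0.31 -0.43  0.11] q [ 0.12  0.41 -0.76  1.81  0.33  1.04 -0.47]
shift now-frame cm [ 0.54 -0.6   0.41] target-frame cm [ 0.54 -0.59  0.42] turn [ 0.011  0.002 -0.009]
```

Call:
play_rows(
  targets="0.55 -0.6 0.4 0.011 0 -0.009 1;0 0 0 0 0 0 1",
)

```text
time: 4.32
position: [0.5072, 0.2652, 0.2313]
tool_rot: [1.853, 2.534, 0.0]
ft_force: [-0.8, -0.0, 0.3]
grip_width: 1.0
```

```bash
python3 g.py 0.5073 0.2643 0.23 17.6
```

```text
t 4.33 pos [0.5072 0.2652 0.2313] grip 1.0 F [-0.82 -0.04  0.32] q [ 0.12  0.41 -0.77  1.82  0.33  1.04 -0.47]
shift now-frame cm [-0.09 -0.02  0.13] target-frame cm [-0.09 -0.02  0.13] turn [0.001 0.002 0.   ]
```

Aligned. Closing gently, then lifting.

Call:
play_rows(
  targets="0 0 0 0 0 0 0;0 0 0 0 0 0 -1;0 0 0 0 0 0 -1;0 0 0 0 0 0 -1;0 0 0 0 0 0 -1",
  newtons=30,
)

```text
time: 4.95
position: [0.5075, 0.2654, 0.2324]
tool_rot: [1.852, 2.533, 0.002]
ft_force: [-1.0, 0.2, 1.9]
grip_width: 0.519
```

```bash
python3 g.py 0.5073 0.2643 0.23 17.6
```

```text
t 4.95 pos [0.5075 0.2654 0.2324] grip 0.519 F [-0.99  0.19  1.92] q [ 0.12  0.41 -0.77  1.81  0.33  1.04 -0.47]
shift now-frame cm [-0.1  -0.06  0.24] target-frame cm [-0.1  -0.05  0.24] turn [0.003 0.002 0.001]
```

Call:
play_rows(
  targets="0 0 -0.6 0 0 0 -1;0 0 -1.2 0 0 0 -1;0 0 -1.2 0 0 0 -1;0 0 -1.2 0 0 0 -1;0 0 -0.6 0 0 0 -1;0 0 0 0 0 0 -1;0 0 0 0 0 0 -1;0 0 0 0 0 0 -1",
)

```text
time: 5.95
position: [0.5072, 0.2654, 0.284]
tool_rot: [1.852, 2.532, 0.003]
ft_force: [0.3, -0.1, -0.1]
grip_width: 0.5
```

```bash
python3 g.py 0.5075 0.2654 0.2324 17.6; python3 - <<'E'
from bench import ctrl
import cv2
d=ctrl.get_image("scene");cv2.imwrite("pics/s2.png",d["pixels"][100:300,270:530].repeat(3,0).repeat(3,1))
for i in range(4): print(ctrl.get_state()["ft_force"]); ctrl.get_image("top")
E
```

```text
t 5.95 pos [0.5072 0.2654 0.284 ] grip 0.5 F [ 0.29 -0.1  -0.07] q [ 0.14  0.35 -0.79  1.77  0.28  1.13 -0.43]
shift now-frame cm [0.01 0.01 5.16] target-frame cm [-0.    0.03  5.16] turn [0.004 0.002 0.001]
[-0.56762447  0.18663401 -0.87657656]
[ 0.11651462  0.38579558 -1.60078259]
[ 0.4229357  -0.57490627 -1.21524915]
[ 0.28766658  0.44317363 -0.60269518]
```

View pics/s2.png

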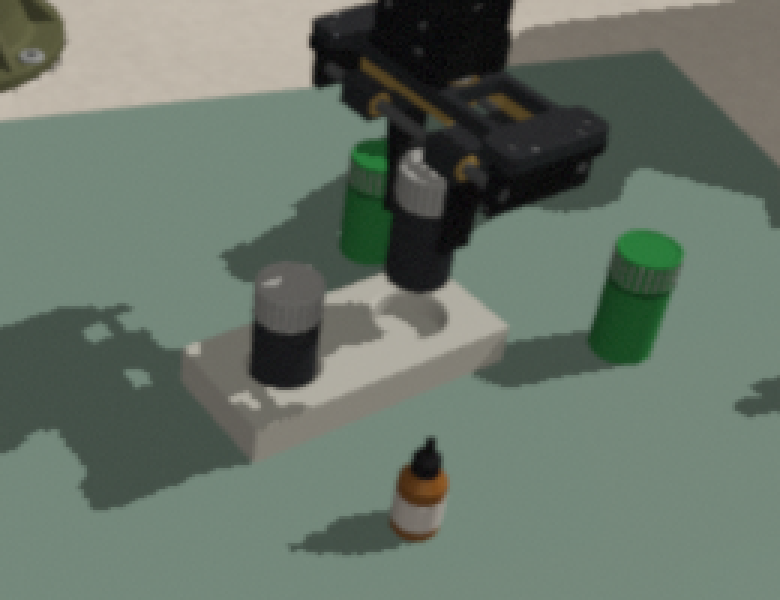

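The picture shows the left can hanging above its well at (415,290), with the right can still standing. The force is about -0.9 N, so this is the empty one. I'll set it back down slowly.

Call:
play_rows(
  targets="0 0 0.6 0 0 0 -1;0 0 0.8 0 0 0 -1;0 0 0.8 0 0 0 -1;0 0 0.6 0 0 0 -1;0 0 0 0 0 0 -1;0 0 0 0 0 0 -1",
)

```text
time: 6.95
position: [0.5072, 0.2652, 0.2532]
tool_rot: [1.853, 2.533, 0.001]
ft_force: [-0.6, -0.1, -1.3]
grip_width: 0.498
```

```bash
python3 g.py 0.5075 0.2654 0.2324 17.6
```

```text
t 6.95 pos [0.5072 0.2652 0.2532] grip 0.498 F [-0.6  -0.06 -1.35] q [ 0.13  0.38 -0.78  1.8   0.31  1.08 -0.45]
shift now-frame cm [0.01 0.03 2.08] target-frame cm [0.01 0.04 2.08] turn [0.002 0.002 0.001]
```

Call:
play_rows(
  targets="0 0 0.5 0 0 0 -1;0 0 0.5 0 0 0 -1;0 0 0.4 0 0 0 -1;0 0 0.3 0 0 0 -1;0 0 0.1 0 0 0 -1;0 0 0 0 0 0 -1",
)

```text
time: 7.7
position: [0.5074, 0.2653, 0.2344]
tool_rot: [1.853, 2.533, 0.002]
ft_force: [0.4, -1.0, -0.7]
grip_width: 0.502
```

```bash
python3 g.py 0.5075 0.2654 0.2324 17.6
```

```text
t 7.7 pos [0.5074 0.2653 0.2344] grip 0.502 F [ 0.38 -0.96 -0.72] q [ 0.12  0.41 -0.77  1.81  0.33  1.05 -0.47]
shift now-frame cm [0.01 0.01 0.2 ] target-frame cm [0.01 0.01 0.2 ] turn [0.003 0.002 0.001]
```

Call:
play_rows(
  targets="0 0 0.2 0 0 0 -1;0 0 0.15 0 0 0 -1;0 0 0 0 0 0 -1",
)

```text
time: 8.07
position: [0.5077, 0.2657, 0.2327]
tool_rot: [1.852, 2.532, 0.002]
ft_force: [-0.0, 0.5, -1.7]
grip_width: 0.503
```

```bash
python3 g.py 0.5075 0.2654 0.2324 17.6
```

```text
t 8.07 pos [0.5077 0.2657 0.2327] grip 0.503 F [-0.04  0.47 -1.69] q [ 0.11  0.41 -0.77  1.81  0.33  1.05 -0.47]
shift now-frame cm [-0.02 -0.03  0.03] target-frame cm [-0.02 -0.03  0.03] turn [0.004 0.003 0.   ]
```

Call:
play_rows(
  targets="0 0 0.15 0 0 0 -1;0 0 0.1 0 0 0 -1;0 0 0 0 0 0 -1",
)

```text
time: 8.45
position: [0.5079, 0.2661, 0.2325]
tool_rot: [1.852, 2.53, 0.002]
ft_force: [0.9, 0.8, -1.0]
grip_width: 0.498
```

```bash
python3 g.py 0.5075 0.2654 0.2324 17.6
```

```text
t 8.45 pos [0.5079 0.2661 0.2325] grip 0.498 F [ 0.88  0.82 -1.  ] q [ 0.11  0.41 -0.77  1.81  0.33  1.05 -0.47]
shift now-frame cm [-0.05 -0.06  0.01] target-frame cm [-0.05 -0.06  0.01] turn [0.004 0.004 0.   ]
```

Within half a millimetre of seated, so I'm letting go gradually.

Call:
play_rows(
  targets="-0.05 -0.06 0.1 0 0 0 0.1;0 0 0 0 0 0 0.2;0 0 0 0 0 0 0.5;0 0 0 0 0 0 1;0 0 0 0 0 0 1;0 0 0 0 0 0 1",
)

```text
time: 9.2
position: [0.5076, 0.2652, 0.2308]
tool_rot: [1.852, 2.531, 0.002]
ft_force: [-0.7, 0.7, -0.9]
grip_width: 0.952
```

```bash
python3 g.py 0.5393 0.1655 0.33 17.6
```

```text
t 9.2 pos [0.5076 0.2652 0.2308] grip 0.952 F [-0.67  0.69 -0.9 ] q [ 0.11  0.41 -0.77  1.82  0.33  1.04 -0.47]
shift now-frame cm [-10.5    0.05  -9.88] target-frame cm [-1.046e+01  1.000e-02 -9.920e+00] turn [0.005 0.004 0.   ]
```

Call:
play_rows(
  targets="0 0 -1 0 0 0 1;0 0 -2 0 0 0 1;0 0 -2.5 0 0 0 1;0 0 -2.5 0 0 0 1;0 0 -1.5 0 0 0 1;-3 0 0 0 0 0 1;-3.5 0 0 0 0 0 1;-3 0 0 0 0 0 1;-1 0 0 0 0 0 1;0 0 0 0 0 0 1;0 0 0 0 0 0 1",
)

```text
time: 10.58
position: [0.5388, 0.1672, 0.3389]
tool_rot: [1.842, 2.533, 0.015]
ft_force: [-0.6, -0.3, 0.1]
grip_width: 1.0
```

```bash
python3 g.py 0.5393 0.1655 0.32 17.6; python3 - <<'E'
from bench import ctrl
import cv2
from h import *
for n in("scene","wrist"):
    d=ctrl.get_image(n);cv2.imwrite(f"pics/{n}3.png",d["pixels"]);W=world(d)
    x,y,z=W[...,0],W[...,1],W[...,2]
    m=((z>0.085)&(z<0.105)&(x>.43)&(x<.65)&(y>.1)&(y<.33)).astype(np.uint8)
    k,l,st,c=cv2.connectedComponentsWithStats(m)
    for i in range(1,k):
        if st[i,4]<60: continue
        P=W[l==i];print(n,c[i].round(),st[i,4],np.median(P,0).round(4),((P.min(0)+P.max(0))/2).round(4),np.ptp(P,axis=0).round(3))
E
```

```text
t 10.57 pos [0.5388 0.1672 0.3389] grip 1.0 F [-0.59 -0.32  0.08] q [ 0.33  0.26 -0.77  1.74  0.19  1.21 -0.18]
shift now-frame cm [-0.17 -0.03  1.89] target-frame cm [-0.18 -0.    1.89] turn [0.013 0.002 0.006]
scene [411. 180.] 345 [0.5162 0.2628 0.0956] [0.5109 0.2649 0.0917] [0.046 0.044 0.013]
scene [366. 196.] 377 [0.546  0.1643 0.0956] [0.5416 0.1652 0.092 ] [0.046 0.045 0.014]
wrist [315.  98.] 4463 [0.5082 0.265  0.0957] [0.5084 0.2643 0.0929] [0.044 0.044 0.012]
wrist [312. 258.] 3172 [0.5377 0.1666 0.0958] [0.5383 0.1648 0.0918] [0.044 0.045 0.014]
```

View pics/wrist3.png

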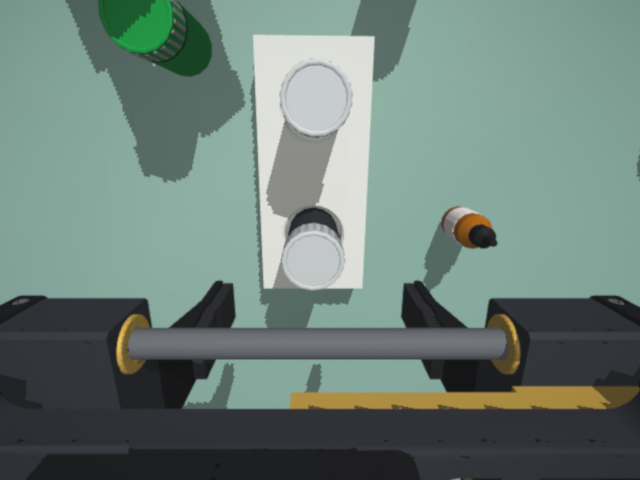

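View pics/scene3.png

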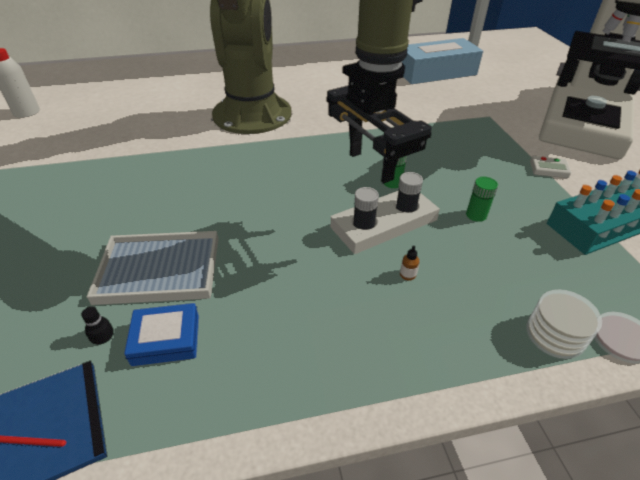

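The empty can, at wrist (315,98) and scene (411,180), is upright in its well within about 1 mm of its start. The right can is at wrist (312,258). Descending on it.

Call:
play_rows(
  targets="-0.2 0 2.2 0.013 0 0.006 1;0 0 2.2 0 0 0 1;0 0 2.2 0 0 0 1;0 0 1.2 0 0 0 1;0 0 0.3 0 0 0 1;0 0 0 0 0 0 1",
)

```text
time: 11.42
position: [0.5376, 0.1675, 0.2502]
tool_rot: [-1.848, -2.537, 0.009]
ft_force: [-0.9, 0.7, 0.4]
grip_width: 1.0
```

```bash
python3 g.py 0.5388 0.1653 0.23 17.6
```

```text
t 11.43 pos [0.5376 0.1675 0.2502] grip 1.0 F [-0.86  0.71  0.38] q [ 0.29  0.36 -0.74  1.82  0.28  1.07 -0.25]
shift now-frame cm [-0.25  0.05  2.02] target-frame cm [-0.25  0.04  2.02] turn [-0.006  0.001  0.004]
```

Call:
play_rows(
  targets="-0.25 0.05 1.2 -0.006 0 0.004 1;0 0 0.6 0 0 0 1;0 0 0.1 0 0 0 1;0 0 0 0 0 0 1",
)

```text
time: 11.92
position: [0.5396, 0.1652, 0.2313]
tool_rot: [1.854, 2.532, 0.002]
ft_force: [1.2, 0.1, 1.2]
grip_width: 1.001
```

```bash
python3 g.py 0.5388 0.1653 0.23 17.6
```

```text
t 11.93 pos [0.5396 0.1652 0.2313] grip 1.001 F [1.22 0.15 1.19] q [ 0.28  0.38 -0.73  1.84  0.3   1.03 -0.27]
shift now-frame cm [ 0.04 -0.07  0.12] target-frame cm [ 0.03 -0.07  0.13] turn [ 0.003  0.001 -0.001]
```

Call:
play_rows(
  targets="0 0 0 0 0 0 0;0 0 0 0 0 0 -1;0 0 0 0 0 0 -1;0 0 0 0 0 0 -1;0 0 0 0 0 0 -1;0 0 -0.6 0 0 0 -1;0 0 -1.2 0 0 0 -1;0 0 -1.2 0 0 0 -1;0 0 -1.2 0 0 0 -1;0 0 -0.8 0 0 0 -1;0 0 0 0 0 0 -1;0 0 0 0 0 0 -1;0 0 0 0 0 0 -1;0 0 0 0 0 0 -1",
  newtons=40,
)

```text
time: 13.68
position: [0.5385, 0.1649, 0.2839]
tool_rot: [1.855, 2.534, -0.001]
ft_force: [-0.3, -0.7, -4.4]
grip_width: 0.508
```

```bash
python3 g.py 0.56 -0.229 0.32 -20;python3 - <<'E'
from bench import ctrl
import cv2
d=ctrl.get_image("scene");cv2.imwrite("pics/s4.png",d["pixels"][100:300,270:530].repeat(3,0).repeat(3,1))
for i in range(4): print(ctrl.get_state()["ft_force"]); ctrl.get_image("top")
E
```

```text
t 13.68 pos [0.5385 0.1649 0.2839] grip 0.508 F [-0.27 -0.67 -4.45] q [ 0.31  0.32 -0.76  1.79  0.24  1.13 -0.22]
shift now-frame cm [-38.2   -9.85  -3.55] target-frame cm [-36.28  15.49  -3.61] turn [0.001 0.002 0.656]
[-0.84149712  0.18379657 -4.07152827]
[-0.80010673  0.35820917 -3.9090909 ]
[-0.24752647  0.32709198 -3.93002524]
[-0.57180544  0.62320387 -4.46549545]
```

View pics/s4.png

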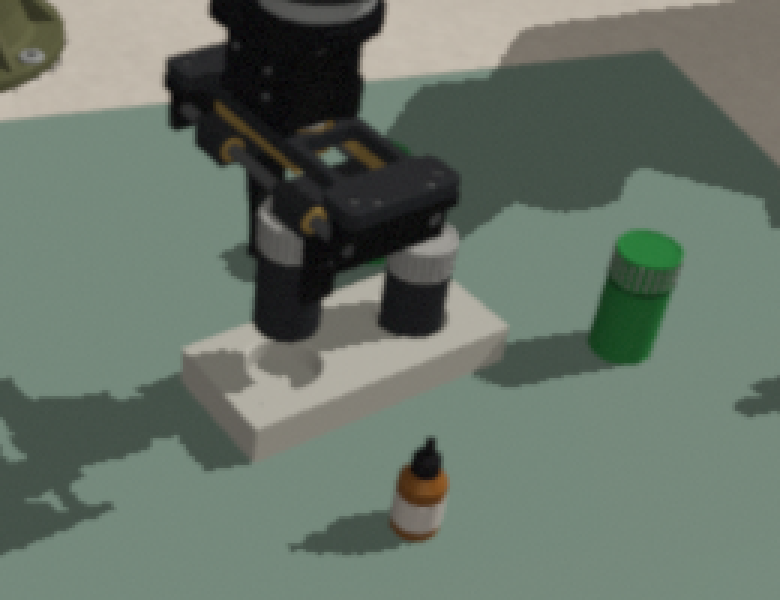

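Force is now about -4.2 N (roughly 430 g), so this is the loaded can. The picture shows it lifted clear at (285,300), with the empty one in its well. Carrying it to the tray.

Call:
play_rows(
  targets="0 0 -1.2 0 0 0 -1;-0.5 0 -1.5 0 0 0 -1;-1 0 -1 0 0 0 -1;-1.8 0 0 0 0 0.03 -1;-2.4 0.1 0 0 0 0.035 -1;-2.4 0.1 0 0 0 0.035 -1;-2.4 0.1 0 0 0 0.035 -1;-2.4 0.1 0 0 0 0.035 -1;-2.4 0.1 0 0 0 0.035 -1;-2.4 0.1 0 0 0 0.035 -1;-2.4 0.1 0 0 0 0.035 -1;-2.4 0.1 0 0 0 0.035 -1;-2.4 0.1 0 0 0 0.035 -1;-2.4 0.1 0 0 0 0.035 -1;-2.4 0.1 0 0 0 0.035 -1;-2.4 0.1 0 0 0 0.035 -1;-1.2 0 0 0 0 0 -1;0 0 0 0 0 0 -1",
)

```text
time: 16.18
position: [0.5796, -0.1897, 0.324]
tool_rot: [2.411, 2.01, -0.002]
ft_force: [-0.2, -0.0, -4.4]
grip_width: 0.507
```

```bash
python3 g.py 0.561 -0.229 0.32 -20
```

```text
t 16.18 pos [ 0.5796 -0.1897  0.324 ] grip 0.507 F [-0.21 -0.03 -4.44] q [ 0.69  0.33 -0.51  1.64  0.17  1.21 -0.04]
shift now-frame cm [-4.2  -1.12  0.41] target-frame cm [-4.33 -0.4   0.4 ] turn [0.001 0.002 0.168]
```

Call:
play_rows(
  targets="-1.5 -0.4 0 0 0 0 -1;-1.7 -0.4 0.2 0 0 0 -1;-1 -0.3 0.1 0 0 0 -1;0 0 0 0 0 0 -1;0 0 0 0 0 0 -1;0 0 0 0 0 0 -1;0 0 0 0 0 0 -1",
)

```text
time: 17.05
position: [0.5606, -0.2283, 0.321]
tool_rot: [2.407, 2.017, 0.0]
ft_force: [0.3, 0.2, -4.0]
grip_width: 0.504
```

```bash
python3 g.py 0.561 -0.229 0.32 -20; python3 - <<'E'
from bench import ctrl
import cv2
from h import *
for n in("scene","top"):
    d=ctrl.get_image(n);cv2.imwrite(f"pics/{n}5.png",d["pixels"]);W=world(d);x,y,z=W[...,0],W[...,1],W[...,2]
    for nm,b in (("empty",(.43,.58,.22,.33,.085,.105)),("tall.bottle",(.62,.73,.17,.25,.03,.08)),("eyep",(.65,.74,-.35,-.27,.015,.08)),("box",(.65,.8,-.27,-.14,.03,.045)),("tray",(.45,.67,-.36,-.1,.015,.03))):
        m=(x>b[0])&(x<b[1])&(y>b[2])&(y<b[3])&(z>b[4])&(z<b[5]);P=W[m]
        if len(P)>20:print(n,nm,len(P),((P.min(0)+P.max(0))/2).round(4),np.ptp(P,axis=0).round(3))
        P=world(dict(np.load(n+"0.npz")));q=P[(P[...,0]>b[0])&(P[...,0]<b[1])&(P[...,1]>b[2])&(P[...,1]<b[3])&(P[...,2]>b[4])&(P[...,2]<b[5])]
        if len(q)>20:print("   before",len(q),((q.min(0)+q.max(0))/2).round(4))
E
```

```text
t 17.05 pos [ 0.5606 -0.2283  0.321 ] grip 0.504 F [ 0.33  0.19 -3.99] q [ 0.75  0.32 -0.49  1.66  0.16  1.2   0.05]
shift now-frame cm [-0.06  0.05  0.1 ] target-frame cm [-0.05  0.06  0.1 ] turn [0.001 0.    0.173]
scene empty 342 [0.5117 0.2643 0.092 ] [0.044 0.044 0.014]
   before 337 [0.5107 0.2645 0.0919]
scene tall.bottle 302 [0.6709 0.2125 0.0519] [0.03  0.03  0.044]
   before 299 [0.6701 0.213  0.052 ]
scene eyep 714 [ 0.6941 -0.3102  0.0402] [0.035 0.036 0.05 ]
   before 718 [ 0.6926 -0.3105  0.0402]
scene box 3019 [ 0.7206 -0.2112  0.0355] [0.089 0.102 0.011]
   before 3014 [ 0.7207 -0.2113  0.0353]
scene tray 1609 [ 0.5621 -0.2286  0.0205] [0.178 0.219 0.011]
   before 1657 [ 0.5609 -0.2288  0.0205]
top empty 359 [0.5093 0.2651 0.0939] [0.042 0.044 0.016]
   before 365 [0.5073 0.2648 0.0946]
top tall.bottle 154 [0.6665 0.2125 0.0517] [0.028 0.029 0.043]
   before 148 [0.6671 0.2126 0.0541]
top eyep 61 [ 0.6977 -0.3072  0.0461] [0.02  0.021 0.048]
   before 258 [ 0.6892 -0.3097  0.0427]
top box 1546 [ 0.7194 -0.2111  0.0372] [0.088 0.102 0.014]
   before 1578 [ 0.7183 -0.2108  0.0374]
top tray 407 [ 0.5677 -0.1788  0.0224] [0.159 0.117 0.015]
   before 849 [ 0.5605 -0.2289  0.0225]
```

View pics/scene5.png

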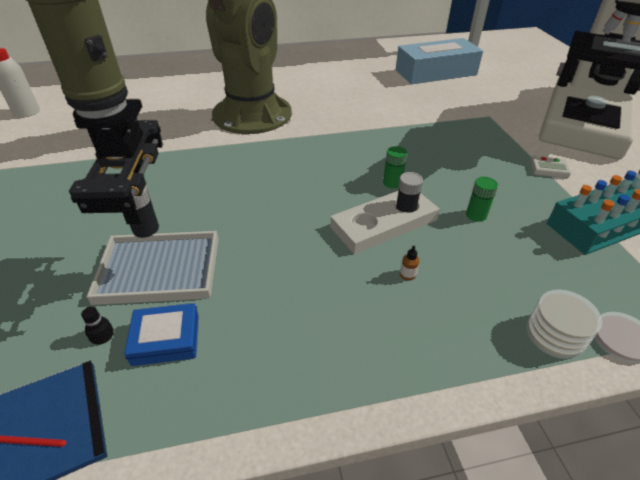

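View pics/top5.png

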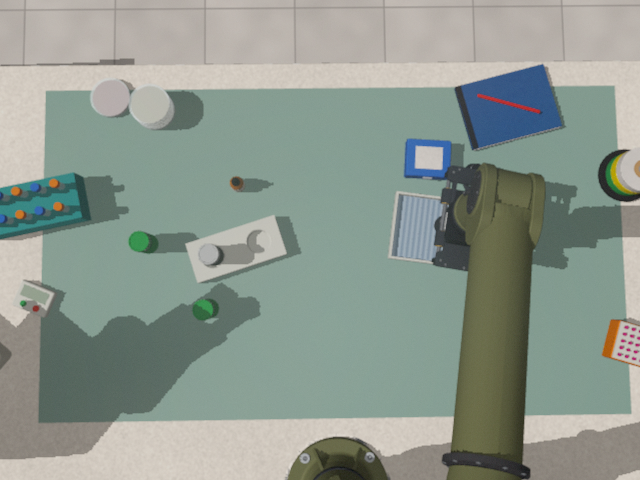

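```bash
python3 - <<'E'
from bench import ctrl
from h import *
d=ctrl.get_image("scene");W=world(d);u=np.mgrid[:480,:640]
x,y,z=W[...,0],W[...,1],W[...,2]
for a in np.arange(.085,.16,.01):
    m=(z>=a)&(z<a+.01)&(abs(x-.56)<.06)&(abs(y+.228)<.06);P=W[m]
    if len(P)>5:print(a.round(3),len(P),"y",P[:,1].min().round(3),P[:,1].max().round(3),"x",P[:,0].min().round(3),P[:,0].max().round(3))
s=ctrl.get_state();print(s["time"],np.abs(s["qd"]).max(),s["ft_force"],s["position"],s["grip_width"])
E
```

```text
0.095 32 y -0.243 -0.207 x 0.569 0.584
0.105 126 y -0.248 -0.205 x 0.559 0.586
0.115 133 y -0.248 -0.205 x 0.559 0.586
0.125 120 y -0.245 -0.206 x 0.56 0.585
0.135 110 y -0.244 -0.206 x 0.56 0.596
0.145 162 y -0.245 -0.205 x 0.561 0.596
0.155 150 y -0.245 -0.205 x 0.559 0.596
17.2 0.0022429254405174053 [ 0.54992471  0.4869559  -3.82881312] [ 0.56054093 -0.22856326  0.3209535 ] 0.5068661640629796
```

The can is upright: its sides stay at the same x and y over its height. Its axis is at about (0.563,-0.227), its underside is at about 0.10 m, and it isn't moving. Handing in.

```bash
python3 -c "
from bench import ctrl
print(ctrl.close_job(), ctrl.get_state()['position'], ctrl.get_state()['grip_width'])"
```

```text
the job is handed in; nothing more can be done
the job is handed in; nothing more can be done
```

The job is handed in, with the loaded can held upright and still over the middle of the lens tray. It was handed in at about 17 s of the 67 s allowed, and no verdict was reported.

- **Weighing:** I lifted the left can (the +y well) first. It read about 1 N with roughly 0.5–1 N of noise, so it was the empty one, and I set it back in its well and let go. The right can then read a steady 4 to 4.4 N, about 0.43 kg, so it was the loaded one.
- **Held can:** its axis is within about 5 mm of the tray middle, and its underside is about 100 mm above the bench. Its sides are vertical in the depth image, and the grip is steady at about 44 mm on the 44 mm can.
- **Other objects:** the empty can is upright within about 2 mm of its start. In the scene view, the oil bottle, slide box and eyepiece measure within 2 mm of their starting positions.

**Checks that disagreed:**
- The force still read −0.9 N just after I let go of the empty can, so its exact weight is uncertain, but the difference between the cans is clear.
- In the last top view the arm hides part of the tray and eyepiece, so their readings there were off by up to 50 mm. I relied on the scene view for those.

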